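# Transfer a row of filled bottles from the filling channel to the rack, keeping their order

### The job

The four freshly filled containers in the aluminium filling channel have no labels yet, so the order they stand in is the only record of their batches. Move all four into the bamboo rack, one in each well and in the same order from left to right as they stand in the channel now. Keep them upright all the while, and leave each one standing on the bottom of its well.

Things in the scene. Friction and masses are not known exactly. Their poses are not given: they have to be found in the camera images.
- lotion_mid (a point): White round lotion bottle with a narrower teal cap: 98 mm tall, body 38 mm across and straight up to 66 mm above its foot, cap 25 mm across. About 95 g. Its origin here is on its axis, half-way up; z points up along the axis.
- square_mid (a point): Amber bottle of square section with a round black cap: 86 mm tall, body 36 x 36 mm and 62 mm high, cap 28 mm across. About 110 g. x and y are square to its flat sides. Its origin here is on its axis, half-way up; z points up along the axis.
- jar_mid (a point): Squat round green jar with a full-width black lid: 72 mm tall, body 39 mm and lid 40 mm across, the lid being the upper 24 mm. About 105 g. Its origin here is on its axis, half-way up; z points up along the axis.
- dropper_mid (a point): Slim round frosted dropper bottle with black collar and small rubber bulb: 98 mm tall, body 30 mm across and straight up to 58 mm above its foot, collar 21 mm, bulb 15 mm across. About 70 g. Its origin here is on its axis, half-way up; z points up along the axis.
- puck_lotion: Fixed white plastic puck in the filling channel in which the lotion bottle stands at the start, and which stays there: 60 mm across, 18 mm high, round bore 44 mm and 12 mm deep (bore floor 6 mm above the puck's underside). Origin: centre of its underside, 6 mm above the table.
- puck_square: Fixed white plastic puck in the filling channel in which the square bottle stands at the start, and which stays there: 60 mm square, 18 mm high, square bore 42 mm and 12 mm deep (bore floor 6 mm above the puck's underside). Origin: centre of its underside, 6 mm above the table.
- puck_jar: Fixed white plastic puck in the filling channel in which the jar stands at the start, and which stays there: 60 mm across, 18 mm high, round bore 46 mm and 12 mm deep (bore floor 6 mm above the puck's underside). Origin: centre of its underside, 6 mm above the table.
- puck_dropper: Fixed white plastic puck in the filling channel in which the dropper bottle stands at the start, and which stays there: 60 mm across, 18 mm high, round bore 36 mm and 12 mm deep (bore floor 6 mm above the puck's underside). Origin: centre of its underside, 6 mm above the table.
- channel: The filling channel, fixed: aluminium channel 300 mm long (its y axis) and 76 mm wide (x), rails 16 mm high. The four pucks, with the bottles, sit in it in a row in any order, at y = +102, +34, -34 and -102 mm; puck tops are 24 mm and bottle feet 12 mm above the table. Origin: centre of its underside, on the table. Turned at most 17 degrees from square to the robot: +y is always its left end as seen from the robot.
- rack: The bamboo bottle rack, fixed and empty at the start: 300 mm long (its y axis) and 84 mm wide (x), two boards on stand-offs; the upper board, top at 18 mm above the table, has four 56 mm square wells in a row at x = 0 and y = +102, +34, -34 and -102 mm; a bottle in a well stands on the lower board, 5 mm above the table. Origin: centre of its underside, on the table. Turned at most 17 degrees: +y is always its left end as seen from the robot.
Mind the look-alikes: they are no part of the job. Leave any red look-alike of the part that bears lotion_mid alone.

How it is judged:
At the end, for the whole second after the job is handed in: Each container stands in the well with the same place in the row, left to right, as its puck has in the channel: within 17 mm of the well's centre along and across the rack (anywhere inside), foot on the lower board (height within 6 mm), upright within 0.12 rad, let go and at rest (x of lotion_mid in the frame of rack between -0.017 and 0.017 m and z of lotion_mid in the frame of rack between 0.048 and 0.06 m and angle between each of lotion_mid, square_mid, jar_mid, dropper_mid's own z axis and vertical below 0.12 rad and ((y of puck_lotion in the frame of channel between 0.082 and 0.122 m and y of lotion_mid in the frame of rack between 0.085 and 0.119 m) or (y of puck_lotion in the frame of channel between 0.014 and 0.054 m and y of lotion_mid in the frame of rack between 0.017 and 0.051 m) or (y of puck_lotion in the frame of channel between -0.054 and -0.014 m and y of lotion_mid in the frame of rack between -0.051 and -0.017 m) or (y of puck_lotion in the frame of channel between -0.122 and -0.082 m and y of lotion_mid in the frame of rack between -0.119 and -0.085 m)) and contact force between each of lotion, square, jar, dropper and the fingers below 0.05 N and linear speed of each of lotion, square, jar, dropper below 0.02 m/s and x of square_mid in the frame of rack between -0.017 and 0.017 m and z of square_mid in the frame of rack between 0.042 and 0.054 m and ((y of puck_square in the frame of channel between 0.082 and 0.122 m and y of square_mid in the frame of rack between 0.085 and 0.119 m) or (y of puck_square in the frame of channel between 0.014 and 0.054 m and y of square_mid in the frame of rack between 0.017 and 0.051 m) or (y of puck_square in the frame of channel between -0.054 and -0.014 m and y of square_mid in the frame of rack between -0.051 and -0.017 m) or (y of puck_square in the frame of channel between -0.122 and -0.082 m and y of square_mid in the frame of rack between -0.119 and -0.085 m)) and x of jar_mid in the frame of rack between -0.017 and 0.017 m and z of jar_mid in the frame of rack between 0.035 and 0.047 m and ((y of puck_jar in the frame of channel between 0.082 and 0.122 m and y of jar_mid in the frame of rack between 0.085 and 0.119 m) or (y of puck_jar in the frame of channel between 0.014 and 0.054 m and y of jar_mid in the frame of rack between 0.017 and 0.051 m) or (y of puck_jar in the frame of channel between -0.054 and -0.014 m and y of jar_mid in the frame of rack between -0.051 and -0.017 m) or (y of puck_jar in the frame of channel between -0.122 and -0.082 m and y of jar_mid in the frame of rack between -0.119 and -0.085 m)) and x of dropper_mid in the frame of rack between -0.017 and 0.017 m and z of dropper_mid in the frame of rack between 0.048 and 0.06 m and ((y of puck_dropper in the frame of channel between 0.082 and 0.122 m and y of dropper_mid in the frame of rack between 0.085 and 0.119 m) or (y of puck_dropper in the frame of channel between 0.014 and 0.054 m and y of dropper_mid in the frame of rack between 0.017 and 0.051 m) or (y of puck_dropper in the frame of channel between -0.054 and -0.014 m and y of dropper_mid in the frame of rack between -0.051 and -0.017 m) or (y of puck_dropper in the frame of channel between -0.122 and -0.082 m and y of dropper_mid in the frame of rack between -0.119 and -0.085 m))); the robot touches nothing.
It fails at once if the lotion bottle is tipped by more than 0.6 rad (angle between lotion_mid's own z axis and vertical above 0.6 rad).
It fails at once if the square bottle is tipped by more than 0.6 rad (angle between square_mid's own z axis and vertical above 0.6 rad).
It fails at once if the jar is tipped by more than 0.6 rad (angle between jar_mid's own z axis and vertical above 0.6 rad).
It fails at once if the dropper bottle is tipped by more than 0.6 rad (angle between dropper_mid's own z axis and vertical above 0.6 rad).
It also fails if it takes over 120 s, if anything falls off the work surface, if the arm or the gripper's body presses on something with over 40 N, if the wrist force passes 120 N, or if a joint passes its speed limit or range.

### The arm

A 6-joint arm with a two-finger parallel gripper is mounted at the origin on the work surface. World frame = base frame: x ahead of the robot, y to its left, z up, the work surface at z = 0. Lengths are in m, angles in rad, forces in N, time in s.
With the tool pointing down it reaches from about 0.325 to 0.85 m from the base axis. Payload 4.4 kg.
Tool frame: the origin (TCP) lies midway between the tips of the shut fingers; the grasp point (between the pads) lies 19 mm behind it; z points along the fingers, y is the line along which they close (so a half turn about z gives the same grasp; the last joint's range is limited). The gripper opens to 94 mm and grips with 3 to 60 N. Pads are 16 mm wide; open, the fingers measure 119 mm over their backs; the gripper's body (75 mm by 177 mm) begins 78 mm behind the grasp point.
Start: joints at [1.115, 0.207, 1.542, -0, 1.393, -0.15], TCP at [0.173, 0.548, 0.179] pointing down, gripper open.
Joint ranges: [-2.73, 2.73], [-0.86, 2.22], [0.23, 2.46], [-1.11, 4.25], [0.08, 2.63], [-2.82, 2.82]. Speed limits (rad/s): [2.79, 2.79, 3.14, 3.14, 3.14, 3.14].

### API

Orientations are given as a unit quaternion [x, y, z, w].
In Python, from workcell import bot gives the robot as it stands.
- The arm moves only by the tool arm_command, never from a script. Its argument "rows" is a list of rows, each an object of numbers: "x", "y", "z": the shift along the tool's x, y, z in cm; "twist": the turn about the tool's z in rad; "grip": the finger opening in cm, from 0 to 9.4. A call has 1 to 5 rows; each row is the pose to reach, as a shift and turn from the pose commanded when the call began, along the tool's axes at that moment; what a row does not reach only later rows make up. A row lasts 1/12 s, in which the tool goes at most 41.7 mm and 7.16 degrees, less where a joint would pass 70% of its speed; a pose out of reach is approached as far as the arm can. A call with a gripper value outside its range is refused whole. The fingers move at their own pace and stop on an object; "newtons" is the grip in N (left out, the last holds). Time passes only in rows, so rows that repeat a pose let the fingers close. It gives the time, the measured TCP pose, the force, the opening and the grip force at its end, in the units of the state.
- bot.read_state(): the state, without advancing time (a new reading comes with each control period).
- bot.camera(name): name is "side" or "top"; returns a dict with "image" (400x640x3 uint8, red, green, blue), "K" (3x3 intrinsics, pixels), "dist" ([k1, k2, p1, p2, k3] as OpenCV has them; the pictures are not rectified), "R" (3x3) and "t" (3): a world point X has camera coordinates R X + t. Camera axes: x right, y down, z forward; pixel columns grow to the right and rows downward; lengths in m; the calibration is good to about 2 mm. A picture is of the moment at which its call begins. There is no depth.
- bot.sign_off(): hands the job in; it is judged then, once.
The state is a dict: "t": time; "joints": joint angles; "joint_vel": joint speeds; "tau": joint torques, N m; "eef_pos": TCP position; "tcp_rot": TCP orientation; "wrist_force": force on the tool from outside, world axes, zero at the start; "wrist_torque": the same for the moment, N m; "width": finger opening in m; "finger_force": force on a finger pad.
Only numpy, scipy, OpenCV 4.12 (cv2) and the standard library are available. Lean on these libraries where they do the work, as an engineer would, in place of code of your own. Each camera call takes 0.05 s, during which the arm holds its last target. There are 200 camera calls.

## Working session

There is one attempt and no reset: what is moved stays moved. The work goes in short steps, Python scripts to look and compute and a tool call to move; the robot and the scene stay as the last step left them, time stands still between calls to the robot, and variables do not carry over. Pictures are saved under pics/ and viewed, at most 14 in all, crops included, and the job is handed in when it is done.

Besides the shell and the picture viewer there is one more tool, called after ">>>" as name(argument=value, ...) on one line, values as JSON. arm_command: Moves the arm, as the interface text tells. Its arguments: {"type":"object","properties":{"rows":{"type":"array","items":{"type":"object","properties":{"x":{"type":"number"},"y":{"type":"number"},"z":{"type":"number"},"twist":{"type":"number"},"grip":{"type":"number"}}}},"newtons":{"type":"number"}},"required":["rows"]}

```bash
mkdir -p pics; python3 - <<'E'
from workcell import bot
import cv2,numpy as np
s=bot.read_state();print(s)
for n in("top","side"):
    c=bot.camera(n);cv2.imwrite(f"pics/{n}0.png",c["image"][:,:,::-1]);print(n,c["K"],c["dist"],c["R"],c["t"])
E
```

```text
{'t': 0.0, 'joints': array([ 1.11451224e+00,  2.07457691e-01,  1.54294516e+00,  2.24122827e-06,
        1.39348444e+00, -1.50483975e-01]), 'joint_vel': array([-2.23643295e-03, -8.79775872e-04,  1.35065488e-03, -5.06043657e-06,
       -2.83649060e-04, -8.80335445e-04]), 'tau': array([-1.98828866e-04, -3.70863640e+01, -2.81426686e+01,  6.99399761e-02,
        3.61751276e-02, -1.69274963e-04]), 'eef_pos': array([0.17272216, 0.54753603, 0.17747366]), 'tcp_rot': array([ 1.52305086e-01,  9.88332861e-01, -1.09459318e-03, -3.43815789e-04]), 'wrist_force': array([-0.20555395, -0.77154422, -0.48891762]), 'wrist_torque': array([-1.03897786e-02,  8.30220057e-02, -8.29995179e-05]), 'finger_force': 0.0, 'width': 0.09372478088630432}
top [[498.03113161   0.         321.28444615]
 [  0.         498.03113161 197.41532029]
 [  0.           0.           1.        ]] [0.02523747 0.         0.         0.         0.        ] [[ 0.00680546 -0.99995221 -0.00701913]
 [-0.99886888 -0.00646742 -0.04710765]
 [ 0.04706     0.00733178 -0.99886516]] [0.03624049 0.52590468 1.18489359]
side [[444.91342808   0.         323.94018978]
 [  0.         444.91342808 200.11690449]
 [  0.           0.           1.        ]] [0.01710828 0.         0.         0.         0.        ] [[-0.99246268 -0.12210888 -0.01035648]
 [-0.07601949  0.67973469 -0.72950791]
 [ 0.09611905 -0.72322208 -0.68389396]] [0.54312678 0.06233517 1.26201945]
```

View pics/top0.png

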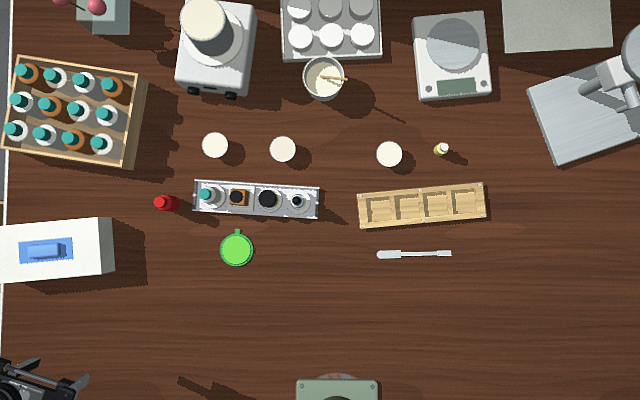

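View pics/side0.png

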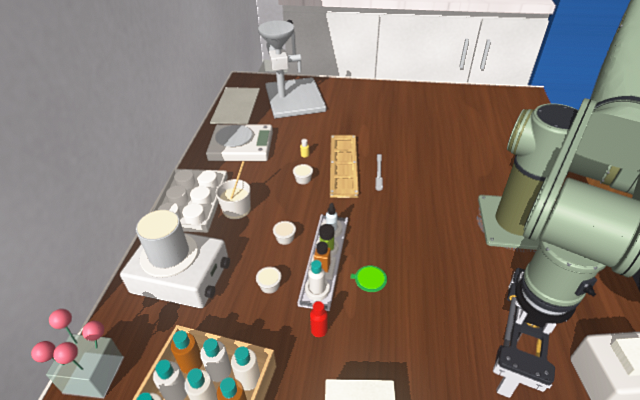

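The top picture shows the channel at (193–320, 180–219), holding, left to right, lotion (207,195), square (237,197), jar (268,199) and dropper (297,201). The rack is at (358–487, 183–228). Two things carry a lotion-bottle shape: the red one at (165,202), which is the look-alike, and the white bottle with a teal cap at (207,195) in the channel, which fits the description. The teal-capped bottles in the crate at (15–115, 65–140) aren't in the channel. I'll confirm this in an enlarged crop.

```bash
python3 - <<'E'
import cv2,numpy as np
im=cv2.imread("pics/top0.png")
a=cv2.resize(im[172:232,155:325],None,fx=4.7,fy=4.7,interpolation=cv2.INTER_CUBIC)
b=cv2.resize(im[174:234,335:505],None,fx=4.7,fy=4.7,interpolation=cv2.INTER_CUBIC)
cv2.imwrite("pics/crop0.png",np.vstack([a,b]))
E
```

```text
(no output)
```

View pics/crop0.png

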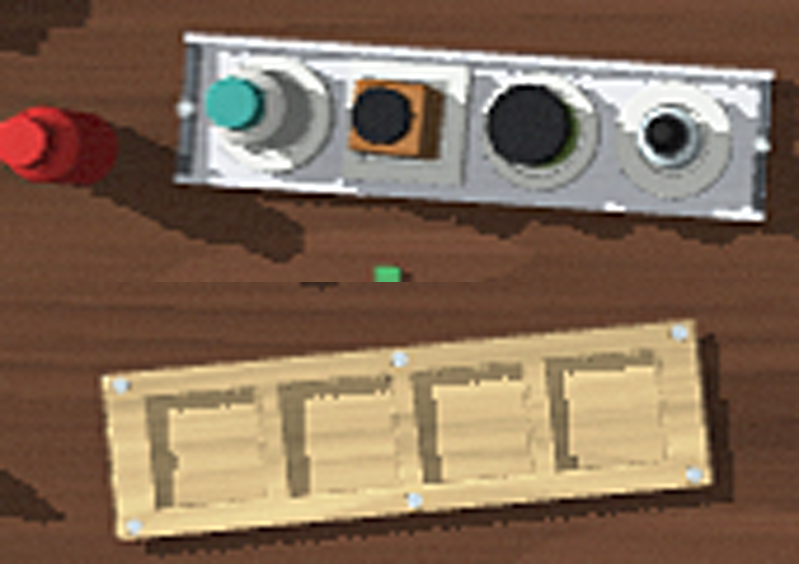

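The crop confirms the order. The white, teal-capped lotion bottle stands in the leftmost puck, followed by the square amber bottle, the green jar with the black lid, and the dropper. The red bottle is outside the channel. Next I'll compute the poses.

```bash
cat > h.py <<'E'
from workcell import bot
import cv2,numpy as np
from scipy.optimize import least_squares
from scipy.spatial.transform import Rotation as Ro
def ray(c,uv,z):
    p=cv2.undistortPoints(np.array([[uv]],float),c["K"],np.array(c["dist"]))[0,0]
    d=c["R"].T@np.array([p[0],p[1],1]);o=-c["R"].T@c["t"]
    return (o+d*(z-o[2])/d[2])
def fit(P,hx,hy):  # corners TL(+x,+y),TR(+x,-y),BR(-x,-y),BL(-x,+y)
    L=np.array([[hx,hy],[hx,-hy],[-hx,-hy],[-hx,hy]])
    f=lambda q:((L@np.array([[np.cos(q[2]),np.sin(q[2])],[-np.sin(q[2]),np.cos(q[2])]])+q[:2])-P).ravel()
    r=least_squares(f,[*P.mean(0),0]);return r.x,r.fun.reshape(-1,2)
def loc(q,x,y): c,s=np.cos(q[2]),np.sin(q[2]);return np.array([q[0]+c*x-s*y,q[1]+s*x+c*y])
YS=[.102,.034,-.034,-.102]
E
python3 - <<'E'
from h import *
np.set_printoptions(precision=4,suppress=True)
c=bot.camera("top")
px=lambda u,v,u0,v0:((u+.5)/4.7-.5+u0,(v+.5)/4.7-.5+v0)
ch=np.array([ray(c,px(*p,155,172),.016)[:2] for p in[(185,33),(775,72),(765,220),(177,183)]])
rk=np.array([ray(c,px(*p,335,174),.018)[:2] for p in[(103,94),(695,37),(712,202),(118,258)]])
q,e=fit(ch,.038,.15);print("chan",q,e*1000);r,e2=fit(rk,.042,.15);print("rack",r,e2*1000)
for y in YS:print(loc(q,0,y),loc(r,0,y))
for p,z in[((235,103),.110),((383,116),.098),((530,124),.084),((667,133),.110)]:print(ray(c,px(*p,155,172),z))
s=bot.read_state();print(Ro.from_quat(s["tcp_rot"]).as_matrix())
E
```

```text
chan [ 0.5216  0.1968 -0.0573] [[-0.5257 -1.451 ]
 [ 0.3038  0.6928]
 [-0.0409  0.4843]
 [ 0.2628  0.2739]]
rack [ 0.5088 -0.1985  0.1014] [[ 0.311  -0.4286]
 [-0.1888  1.0762]
 [-0.1393  0.3998]
 [ 0.017  -1.0475]]
[0.5275 0.2986] [ 0.4985 -0.097 ]
[0.5236 0.2307] [ 0.5053 -0.1646]
[0.5197 0.1628] [ 0.5122 -0.2323]
[0.5158 0.095 ] [ 0.5191 -0.2999]
[0.528  0.2969 0.11  ]
[0.5229 0.2294 0.098 ]
[0.5202 0.1611 0.084 ]
[0.5152 0.0937 0.11  ]
[[-0.9536  0.3011 -0.0007]
 [ 0.3011  0.9536 -0.0015]
 [ 0.0002 -0.0017 -1.    ]]
```

```bash
cat >> h.py <<'E'
CH=np.array([.5216,.1960,-.0573]);RK=np.array([.5088,-.1985,.1014])
def to(q,i,z):  # shift from the measured pose to place i of frame q, in tool axes
    s=bot.read_state();R=Ro.from_quat(s["tcp_rot"]).as_matrix();p=np.r_[loc(q,0,YS[i]),z]
    d=R.T@(p-s["eef_pos"])*100;a=np.arctan2(R[1,1],R[0,1])
    print("t",round(s["t"],2),"shift cm",d.round(2),"twist",round(a-q[2],3),"tcp",s["eef_pos"].round(4),"w",round(s["width"],4),"f",np.round(s["finger_force"],1),"j",s["joints"].round(2))
E
python3 -c "from h import *;to(CH,3,.15)"
```

```text
t 0.15 shift cm [-46.36 -32.92   2.82] twist 1.322 tcp [0.1728 0.5477 0.1778] w 0.0942 f 0.0 j [ 1.11  0.21  1.54 -0.    1.39 -0.15]
```

>>> arm_command(rows=[{"x": -3.2, "y": -2.3, "z": 0, "twist": 0.12, "grip": 9.4}, {"x": -6.5, "y": -4.6, "z": 0, "twist": 0.24, "grip": 9.4}, {"x": -9.7, "y": -6.9, "z": 0, "twist": 0.36, "grip": 9.4}, {"x": -13, "y": -9.2, "z": 0, "twist": 0.48, "grip": 9.4}, {"x": -16.2, "y": -11.5, "z": 0, "twist": 0.6, "grip": 9.4}], newtons=25)

```text
t: 0.57
eef_pos: [0.2934, 0.3882, 0.1783]
tcp_rot: [0.44, 0.898, -0.0, 0.0]
wrist_force: [0.0, 0.6, -0.4]
width: 0.0939
finger_force: 0.0
```

```bash
python3 -c "from h import *;to(CH,3,.15)"
```

```text
t 0.57 shift cm [-36.86  -0.46   2.84] twist 0.717 tcp [0.2934 0.3882 0.1783] w 0.0939 f 0.0 j [ 0.75  0.02  1.75 -0.    1.37  0.09]
```

>>> arm_command(rows=[{"x": -3.7, "y": -0.1, "twist": 0.12, "grip": 9.4}, {"x": -7.4, "y": -0.1, "twist": 0.24, "grip": 9.4}, {"x": -11.1, "y": -0.2, "twist": 0.36, "grip": 9.4}, {"x": -14.8, "y": -0.2, "twist": 0.48, "grip": 9.4}, {"x": -18.5, "y": -0.2, "twist": 0.6, "grip": 9.4}])

```text
schema error: expected keys x, y, z, twist, grip
```

```bash
python3 -c "from h import *;to(CH,3,.15)"
```

```text
t 0.57 shift cm [-36.86  -0.46   2.84] twist 0.717 tcp [0.2934 0.3882 0.1783] w 0.0939 f 0.0 j [ 0.75  0.02  1.75 -0.    1.37  0.09]
```

>>> arm_command(rows=[{"x": -3.7, "y": -0.1, "z": 0, "twist": 0.12, "grip": 9.4}, {"x": -7.4, "y": -0.1, "z": 0, "twist": 0.24, "grip": 9.4}, {"x": -11.1, "y": -0.2, "z": 0, "twist": 0.36, "grip": 9.4}, {"x": -14.8, "y": -0.2, "z": 0, "twist": 0.48, "grip": 9.4}, {"x": -18.5, "y": -0.2, "z": 0, "twist": 0.6, "grip": 9.4}])

```text
t: 0.98
eef_pos: [0.4061, 0.2414, 0.1785]
tcp_rot: [0.686, 0.728, -0.0, -0.0]
wrist_force: [0.1, 0.7, 0.1]
width: 0.0939
finger_force: 0.0
```

```bash
python3 -c "from h import *;to(CH,3,.15)"
```

```text
t 0.98 shift cm [-15.34  10.08   2.85] twist 0.116 tcp [0.4061 0.2414 0.1785] w 0.0939 f 0.0 j [ 0.35 -0.02  1.78  0.    1.37  0.29]
```

>>> arm_command(rows=[{"x": -3.8, "y": 2.5, "z": 0, "twist": 0.06, "grip": 9.4}, {"x": -7.6, "y": 5, "z": 0, "twist": 0.116, "grip": 9.4}, {"x": -11.5, "y": 7.6, "z": 0, "twist": 0.116, "grip": 9.4}, {"x": -15, "y": 9.8, "z": 0, "twist": 0.116, "grip": 9.4}, {"x": -15.3, "y": 10.1, "z": 2, "twist": 0.116, "grip": 9.4}])

```text
t: 1.4
eef_pos: [0.5223, 0.0927, 0.1625]
tcp_rot: [0.726, 0.687, 0.003, 0.004]
wrist_force: [0.5, 0.9, -0.4]
width: 0.0942
finger_force: 0.0
```

```bash
python3 -c "
from h import *;to(CH,3,.033)
c=bot.camera('side');cv2.imwrite('pics/side1.png',cv2.resize(c['image'][170:330,250:450,::-1],None,fx=3.7,fy=3.7))"
```

```text
t 1.4 shift cm [ 0.13 -0.8  12.94] twist 0.002 tcp [0.5223 0.0927 0.1625] w 0.0942 f 0.0 j [ 0.01  0.12  1.68 -0.    1.34  0.07]
```

View pics/side1.png

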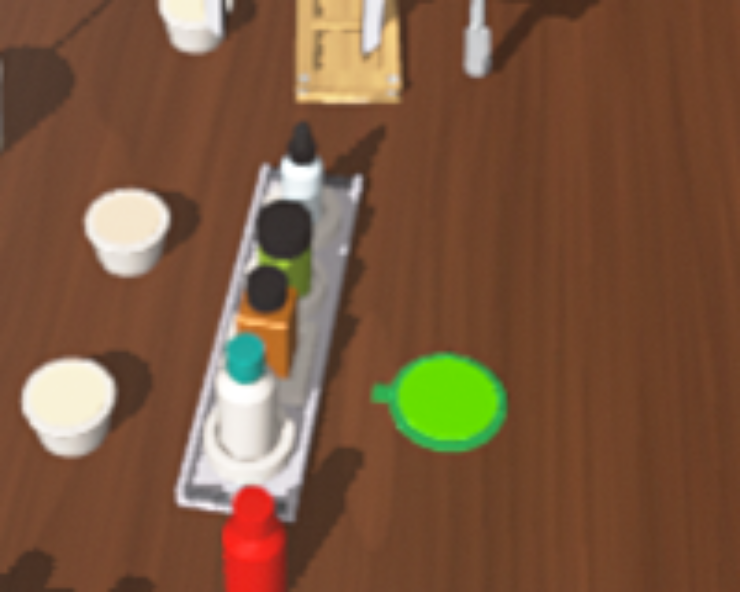

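The side view shows all four upright in the channel, with the dropper at crop (302,165) and the red bottle at (255,540) beyond the lotion. The fingers are above the dropper, out of the frame at the top. I'll let the arm settle before descending.

>>> arm_command(rows=[{"x": 0, "y": 0, "z": 1, "twist": 0, "grip": 9.4}, {"x": 0, "y": 0, "z": 1, "twist": 0, "grip": 9.4}, {"x": 0, "y": 0, "z": 1, "twist": 0, "grip": 9.4}])

```text
t: 1.7
eef_pos: [0.5147, 0.098, 0.1478]
tcp_rot: [0.724, 0.689, -0.001, -0.001]
wrist_force: [-0.1, -0.0, 0.3]
width: 0.0939
finger_force: 0.0
```

```bash
python3 -c "
from h import *;to(CH,3,.033)"
```

```text
t 1.7 shift cm [-0.39  0.16 11.48] twist 0.008 tcp [0.5147 0.098  0.1478] w 0.0939 f 0.0 j [0.02 0.13 1.7  0.   1.32 0.07]
```

>>> arm_command(rows=[{"x": -0.4, "y": 0.2, "z": 2.5, "twist": 0, "grip": 9.4}, {"x": -0.4, "y": 0.2, "z": 5, "twist": 0, "grip": 9.4}, {"x": -0.4, "y": 0.2, "z": 7.5, "twist": 0, "grip": 9.4}, {"x": -0.4, "y": 0.2, "z": 10, "twist": 0, "grip": 9.4}, {"x": -0.4, "y": 0.2, "z": 11.4, "twist": 0, "grip": 9.4}])

```text
t: 2.12
eef_pos: [0.5158, 0.0945, 0.0328]
tcp_rot: [0.724, 0.69, -0.001, -0.001]
wrist_force: [-0.5, 1.0, -0.8]
width: 0.0938
finger_force: 0.0
```

>>> arm_command(rows=[{"x": 0, "y": 0, "z": 0, "twist": 0, "grip": 6}, {"x": 0, "y": 0, "z": 0, "twist": 0, "grip": 4}, {"x": 0, "y": 0, "z": 0, "twist": 0, "grip": 2}, {"x": 0, "y": 0, "z": 0, "twist": 0, "grip": 2}, {"x": 0, "y": 0, "z": 0, "twist": 0, "grip": 2}], newtons=25)

```text
t: 2.53
eef_pos: [0.5196, 0.0932, 0.0364]
tcp_rot: [0.725, 0.689, 0.001, 0.001]
wrist_force: [0.7, 0.5, 0.6]
width: 0.0643
finger_force: 0.0
```

>>> arm_command(rows=[{"x": 0, "y": 0, "z": 0, "twist": 0, "grip": 2}, {"x": 0, "y": 0, "z": 0, "twist": 0, "grip": 2}, {"x": 0, "y": 0, "z": 0, "twist": 0, "grip": 2}])

```text
t: 2.78
eef_pos: [0.5184, 0.0928, 0.0351]
tcp_rot: [0.725, 0.689, 0.0, 0.0]
wrist_force: [-0.1, -0.0, -0.5]
width: 0.0442
finger_force: 0.0
```

```bash
python3 -c "
from h import *;to(RK,3,.09)"
```

```text
t 2.78 shift cm [-39.22   2.09  -5.5 ] twist -0.153 tcp [0.5184 0.0928 0.0351] w 0.0442 f 0.0 j [0.01 0.27 1.79 0.   1.08 0.06]
```

>>> arm_command(rows=[{"x": 0, "y": -0.2, "z": 0, "twist": 0, "grip": 2}, {"x": 0, "y": -0.2, "z": 0, "twist": 0, "grip": 2}, {"x": 0, "y": -0.2, "z": 0, "twist": 0, "grip": 2}, {"x": 0, "y": -0.2, "z": 0, "twist": 0, "grip": 2}, {"x": 0, "y": -0.2, "z": 0, "twist": 0, "grip": 2}])

```text
t: 3.2
eef_pos: [0.5158, 0.0929, 0.0345]
tcp_rot: [0.725, 0.689, -0.0, -0.0]
wrist_force: [-0.7, 0.5, 0.7]
width: 0.0288
finger_force: 25.0
```

```bash
python3 -c "
from h import *;to(RK,3,.09)"
```

```text
t 3.2 shift cm [-39.22   2.33  -5.54] twist -0.152 tcp [0.5158 0.0929 0.0345] w 0.0288 f 25.0 j [ 0.01  0.27  1.79 -0.    1.08  0.06]
```

Gripped: the width is 29 mm for the 30 mm body, at 25 N. Now I'll lift and carry it.

>>> arm_command(rows=[{"x": 0, "y": 0, "z": -1.5, "twist": 0, "grip": 2}, {"x": 0, "y": 0, "z": -3.5, "twist": 0, "grip": 2}, {"x": 0, "y": 0, "z": -5.5, "twist": 0, "grip": 2}, {"x": -1.5, "y": 0.1, "z": -6.5, "twist": -0.02, "grip": 2}, {"x": -4, "y": 0.2, "z": -6.5, "twist": -0.04, "grip": 2}])

```text
t: 3.62
eef_pos: [0.5187, 0.0541, 0.1027]
tcp_rot: [0.71, 0.705, 0.002, 0.002]
wrist_force: [0.3, -0.1, -0.7]
width: 0.0289
finger_force: 25.0
```

```bash
python3 -c "
from h import *;to(RK,3,.09)"
```

```text
t 3.62 shift cm [-35.4    0.28   1.25] twist -0.108 tcp [0.5187 0.0541 0.1027] w 0.0289 f 25.0 j [-0.06  0.17  1.76  0.    1.21 -0.06]
```

>>> arm_command(rows=[{"x": -3.5, "y": 0, "z": 0, "twist": -0.03, "grip": 2}, {"x": -7, "y": 0, "z": 0, "twist": -0.06, "grip": 2}, {"x": -11, "y": 0.1, "z": 0, "twist": -0.09, "grip": 2}, {"x": -15, "y": 0.1, "z": 0, "twist": -0.108, "grip": 2}, {"x": -19, "y": 0.1, "z": 0, "twist": -0.108, "grip": 2}])

```text
t: 4.03
eef_pos: [0.5147, -0.1387, 0.0996]
tcp_rot: [0.672, 0.741, 0.0, 0.0]
wrist_force: [0.5, 0.0, -1.2]
width: 0.0286
finger_force: 25.0
```

```bash
python3 -c "
from h import *;to(RK,3,.09)"
```

```text
t 4.03 shift cm [-16.09  -1.14   0.96] twist -0.003 tcp [ 0.5147 -0.1387  0.0996] w 0.0286 f 25.0 j [-0.43  0.2   1.73  0.    1.22 -0.52]
```

>>> arm_command(rows=[{"x": -4, "y": -0.3, "z": 0, "twist": 0, "grip": 2}, {"x": -8, "y": -0.6, "z": 0, "twist": 0, "grip": 2}, {"x": -12, "y": -0.9, "z": 0, "twist": 0, "grip": 2}, {"x": -15, "y": -1.1, "z": 0, "twist": 0, "grip": 2}, {"x": -16, "y": -1.1, "z": 0, "twist": 0, "grip": 2}])

```text
t: 4.45
eef_pos: [0.5192, -0.3025, 0.0996]
tcp_rot: [0.674, 0.739, -0.001, 0.001]
wrist_force: [-0.2, 0.3, -0.8]
width: 0.0287
finger_force: 25.0
```

>>> arm_command(rows=[{"x": 0, "y": 0, "z": 0, "twist": 0, "grip": 2}, {"x": 0, "y": 0, "z": 0, "twist": 0, "grip": 2}, {"x": 0, "y": 0, "z": 0, "twist": 0, "grip": 2}])

```text
t: 4.7
eef_pos: [0.5193, -0.2954, 0.0991]
tcp_rot: [0.672, 0.741, 0.0, -0.001]
wrist_force: [0.4, -0.1, -1.0]
width: 0.0288
finger_force: 25.0
```

```bash
python3 -c "
from h import *;to(RK,3,.0275)
c=bot.camera('top');cv2.imwrite('pics/top2.png',cv2.resize(c['image'][150:250,340:510,::-1],None,fx=4.7,fy=4.7))"
```

```text
t 4.7 shift cm [-0.47 -0.05  7.16] twist -0.003 tcp [ 0.5193 -0.2954  0.0991] w 0.0288 f 25.0 j [-0.66  0.33  1.56  0.    1.25 -0.76]
```

View pics/top2.png

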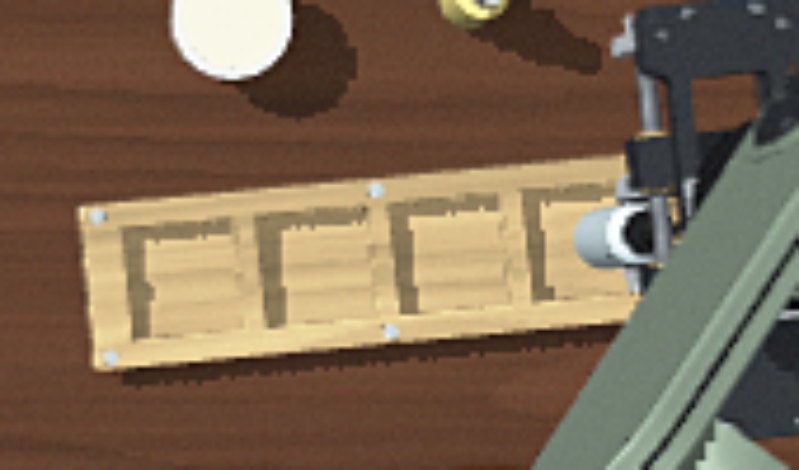

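The dropper hangs upright in the fingers at crop (615,238). Its foot is to the left by parallax, over the rightmost well near (585,245). I'll lower it.

>>> arm_command(rows=[{"x": -0.4, "y": 0, "z": 2, "twist": 0, "grip": 2}, {"x": -0.4, "y": 0, "z": 4, "twist": 0, "grip": 2}, {"x": -0.4, "y": 0, "z": 5.5, "twist": 0, "grip": 2}, {"x": -0.4, "y": 0, "z": 6.5, "twist": 0, "grip": 2}, {"x": -0.4, "y": 0, "z": 6.8, "twist": 0, "grip": 2}])

```text
t: 5.17
eef_pos: [0.5187, -0.2987, 0.0295]
tcp_rot: [0.671, 0.741, -0.0, -0.002]
wrist_force: [0.6, -0.2, -1.7]
width: 0.0287
finger_force: 25.0
```

>>> arm_command(rows=[{"x": 0, "y": 0, "z": 0, "twist": 0, "grip": 2}, {"x": 0, "y": 0, "z": 0.1, "twist": 0, "grip": 2}, {"x": 0, "y": 0, "z": 0.2, "twist": 0, "grip": 2}, {"x": 0, "y": 0, "z": 0.3, "twist": 0, "grip": 2}])

```text
t: 5.5
eef_pos: [0.5208, -0.3019, 0.0299]
tcp_rot: [0.672, 0.741, 0.0, 0.001]
wrist_force: [-0.2, -0.8, -0.8]
width: 0.0289
finger_force: 25.0
```

```bash
python3 -c "
from h import *;to(RK,3,.0275)"
```

```text
t 5.5 shift cm [ 0.21 -0.15  0.24] twist -0.004 tcp [ 0.5208 -0.3019  0.0299] w 0.0289 f 25.0 j [-0.67  0.42  1.6   0.    1.12 -0.77]
```

>>> arm_command(rows=[{"x": 0.1, "y": -0.1, "z": 0.1, "twist": 0, "grip": 2}, {"x": 0.1, "y": -0.1, "z": 0.2, "twist": 0, "grip": 2}, {"x": 0.1, "y": -0.1, "z": 0.2, "twist": 0, "grip": 2}])

```text
t: 5.75
eef_pos: [0.5191, -0.3008, 0.0275]
tcp_rot: [0.672, 0.741, -0.0, 0.0]
wrist_force: [-0.4, 1.2, 3.6]
width: 0.0285
finger_force: 25.0
```

>>> arm_command(rows=[{"x": 0, "y": 0, "z": 0, "twist": 0, "grip": 2}, {"x": 0, "y": 0, "z": 0.1, "twist": 0, "grip": 2}, {"x": 0, "y": 0, "z": 0.1, "twist": 0, "grip": 2}])

```text
t: 6.0
eef_pos: [0.5193, -0.3012, 0.0275]
tcp_rot: [0.672, 0.741, -0.0, 0.001]
wrist_force: [-2.0, 1.5, 9.2]
width: 0.0291
finger_force: 25.0
```

The foot is on the board at exactly the predicted height. I'll release it.

>>> arm_command(rows=[{"x": 0, "y": 0, "z": -0.1, "twist": 0, "grip": 3.6}, {"x": 0, "y": 0, "z": -0.1, "twist": 0, "grip": 5}, {"x": 0, "y": 0, "z": -0.1, "twist": 0, "grip": 7}, {"x": 0, "y": 0, "z": -0.1, "twist": 0, "grip": 9.4}, {"x": 0, "y": 0, "z": -0.1, "twist": 0, "grip": 9.4}])

```text
t: 6.42
eef_pos: [0.5185, -0.3003, 0.0261]
tcp_rot: [0.672, 0.741, -0.0, -0.0]
wrist_force: [0.3, 0.2, 0.5]
width: 0.059
finger_force: 0.0
```

>>> arm_command(rows=[{"x": 0, "y": 0, "z": 0, "twist": 0, "grip": 9.4}, {"x": 0, "y": 0, "z": 0, "twist": 0, "grip": 9.4}, {"x": 0, "y": 0, "z": 0, "twist": 0, "grip": 9.4}, {"x": 0, "y": 0, "z": 0, "twist": 0, "grip": 9.4}, {"x": 0, "y": 0, "z": -2, "twist": 0, "grip": 9.4}])

```text
t: 6.83
eef_pos: [0.5156, -0.298, 0.0426]
tcp_rot: [0.672, 0.741, -0.0, -0.004]
wrist_force: [0.1, 0.4, -1.5]
width: 0.0921
finger_force: 0.0
```

>>> arm_command(rows=[{"x": 0, "y": 0, "z": -3, "twist": 0, "grip": 9.4}, {"x": 0, "y": 0, "z": -6, "twist": 0, "grip": 9.4}, {"x": 0, "y": 0, "z": -9, "twist": 0, "grip": 9.4}, {"x": 0, "y": 0, "z": -11, "twist": 0, "grip": 9.4}])

```text
t: 7.17
eef_pos: [0.52, -0.3014, 0.1602]
tcp_rot: [0.672, 0.741, 0.0, 0.002]
wrist_force: [0.5, -0.1, 0.3]
width: 0.0939
finger_force: 0.0
```

```bash
python3 -c "
from h import *;to(CH,2,.15)
c=bot.camera('side');cv2.imwrite('pics/side2.png',cv2.resize(c['image'][110:310,240:440,::-1],None,fx=3,fy=3))"
```

```text
t 7.17 shift cm [46.13  4.45  0.89] twist 0.154 tcp [ 0.52   -0.3014  0.1602] w 0.0939 f 0.0 j [-0.67  0.27  1.5   0.    1.37 -0.77]
```

View pics/side2.png

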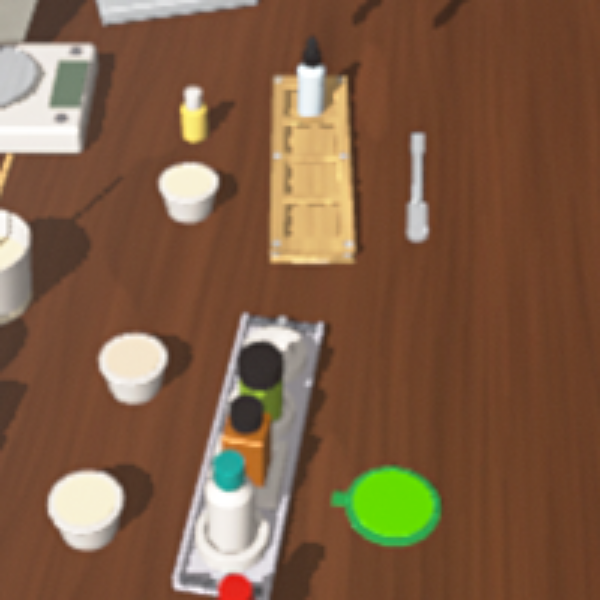

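The dropper stands upright in the far (rightmost) well, at crop (311,90). Back for the jar.

>>> arm_command(rows=[{"x": 3.5, "y": 0.3, "z": 0, "twist": 0.03, "grip": 9.4}, {"x": 7.5, "y": 0.7, "z": 0, "twist": 0.06, "grip": 9.4}, {"x": 11.6, "y": 1.1, "z": 0, "twist": 0.09, "grip": 9.4}, {"x": 15.7, "y": 1.5, "z": 0, "twist": 0.12, "grip": 9.4}, {"x": 19.8, "y": 1.9, "z": 0, "twist": 0.154, "grip": 9.4}])

```text
t: 7.63
eef_pos: [0.5179, -0.0999, 0.1561]
tcp_rot: [0.728, 0.686, -0.0, -0.0]
wrist_force: [-0.5, -0.4, -0.3]
width: 0.0944
finger_force: 0.0
```

```bash
python3 -c "
from h import *;to(CH,2,.15)"
```

```text
t 7.63 shift cm [26.16 -1.38  0.61] twist -0.002 tcp [ 0.5179 -0.0999  0.1561] w 0.0944 f 0.0 j [-0.35  0.13  1.68  0.    1.33 -0.3 ]
```

>>> arm_command(rows=[{"x": 4.1, "y": -0.2, "z": 0, "twist": 0, "grip": 9.4}, {"x": 8.2, "y": -0.4, "z": 0, "twist": 0, "grip": 9.4}, {"x": 12.3, "y": -0.7, "z": 0, "twist": 0, "grip": 9.4}, {"x": 16.4, "y": -0.9, "z": 0, "twist": 0, "grip": 9.4}, {"x": 20, "y": -1.1, "z": 0, "twist": 0, "grip": 9.4}])

```text
t: 8.05
eef_pos: [0.5182, 0.1012, 0.1562]
tcp_rot: [0.727, 0.687, 0.0, -0.0]
wrist_force: [0.8, -0.8, -1.4]
width: 0.0942
finger_force: 0.0
```

>>> arm_command(rows=[{"x": 3, "y": -0.2, "z": 0, "twist": 0, "grip": 9.4}, {"x": 5, "y": -0.3, "z": 0, "twist": 0, "grip": 9.4}, {"x": 6, "y": -0.3, "z": 0, "twist": 0, "grip": 9.4}, {"x": 6, "y": -0.3, "z": 0, "twist": 0, "grip": 9.4}, {"x": 6, "y": -0.3, "z": 1, "twist": 0, "grip": 9.4}])

```text
t: 8.47
eef_pos: [0.5211, 0.1587, 0.1481]
tcp_rot: [0.727, 0.687, 0.001, 0.001]
wrist_force: [1.1, -0.3, -0.2]
width: 0.0938
finger_force: 0.0
```

```bash
python3 -c "
from h import *;to(CH,2,.049)"
```

```text
t 8.47 shift cm [ 0.33 -0.2   9.91] twist 0.001 tcp [0.5211 0.1587 0.1481] w 0.0938 f 0.0 j [ 0.14  0.17  1.65 -0.    1.32  0.19]
```

>>> arm_command(rows=[{"x": 0.2, "y": -0.1, "z": 2.5, "twist": 0, "grip": 9.4}, {"x": 0.3, "y": -0.2, "z": 5, "twist": 0, "grip": 9.4}, {"x": 0.3, "y": -0.2, "z": 7.5, "twist": 0, "grip": 9.4}, {"x": 0.3, "y": -0.2, "z": 9.2, "twist": 0, "grip": 9}, {"x": 0.3, "y": -0.2, "z": 9.9, "twist": 0, "grip": 7}])

```text
t: 8.88
eef_pos: [0.5145, 0.1595, 0.0436]
tcp_rot: [0.728, 0.686, -0.003, -0.002]
wrist_force: [0.3, -0.7, -0.5]
width: 0.0864
finger_force: 0.0
```

>>> arm_command(rows=[{"x": 0, "y": 0, "z": 0, "twist": 0, "grip": 6}, {"x": 0, "y": 0, "z": 0, "twist": 0, "grip": 5}, {"x": 0, "y": 0, "z": 0, "twist": 0, "grip": 5}, {"x": 0, "y": 0, "z": 0, "twist": 0, "grip": 5}, {"x": 0, "y": 0, "z": 0, "twist": 0, "grip": 5}])

```text
t: 9.3
eef_pos: [0.5188, 0.162, 0.0491]
tcp_rot: [0.727, 0.687, 0.001, 0.001]
wrist_force: [-1.3, -0.4, -0.6]
width: 0.0535
finger_force: 0.0
```

```bash
python3 -c "
from h import *;to(CH,2,.049)"
```

```text
t 9.3 shift cm [0.01 0.08 0.01] twist 0.0 tcp [0.5188 0.162  0.0491] w 0.0535 f 0.0 j [ 0.14  0.28  1.74 -0.    1.12  0.2 ]
```

>>> arm_command(rows=[{"x": 0, "y": 0.1, "z": 0, "twist": 0, "grip": 3}, {"x": 0, "y": 0.1, "z": 0, "twist": 0, "grip": 3}, {"x": 0, "y": 0.1, "z": 0, "twist": 0, "grip": 3}, {"x": 0, "y": 0.1, "z": 0, "twist": 0, "grip": 3}, {"x": 0, "y": 0.1, "z": 0, "twist": 0, "grip": 3}], newtons=25)

```text
t: 9.72
eef_pos: [0.5193, 0.162, 0.0483]
tcp_rot: [0.727, 0.687, 0.001, 0.0]
wrist_force: [-0.5, -1.0, 3.3]
width: 0.039
finger_force: 25.0
```

```bash
python3 -c "
from h import *;to(RK,2,.11)"
```

```text
t 9.72 shift cm [-39.41   1.54  -6.18] twist -0.158 tcp [0.5193 0.162  0.0483] w 0.039 f 25.0 j [ 0.14  0.28  1.74 -0.    1.12  0.2 ]
```

>>> arm_command(rows=[{"x": 0, "y": 0, "z": -1.5, "twist": 0, "grip": 3}, {"x": 0, "y": 0, "z": -3.5, "twist": 0, "grip": 3}, {"x": 0, "y": 0, "z": -5.5, "twist": -0.03, "grip": 3}, {"x": -1.5, "y": 0.1, "z": -6.5, "twist": -0.06, "grip": 3}, {"x": -4, "y": 0.2, "z": -6.5, "twist": -0.09, "grip": 3}])

```text
t: 10.13
eef_pos: [0.5202, 0.1234, 0.1154]
tcp_rot: [0.694, 0.72, 0.002, 0.001]
wrist_force: [0.0, -1.4, -0.6]
width: 0.0392
finger_force: 25.0
```

```bash
python3 -c "
from h import *;to(RK,2,.11)"
```

```text
t 10.13 shift cm [-35.51  -2.14   0.49] twist -0.064 tcp [0.5202 0.1234 0.1154] w 0.0392 f 25.0 j [0.07 0.18 1.71 0.   1.25 0.03]
```

>>> arm_command(rows=[{"x": -3.5, "y": -0.2, "z": 0, "twist": -0.02, "grip": 3}, {"x": -7, "y": -0.4, "z": 0, "twist": -0.04, "grip": 3}, {"x": -11, "y": -0.6, "z": 0, "twist": -0.064, "grip": 3}, {"x": -15, "y": -0.9, "z": 0, "twist": -0.064, "grip": 3}, {"x": -19, "y": -1.1, "z": 0, "twist": -0.064, "grip": 3}])

```text
t: 10.55
eef_pos: [0.5124, -0.0697, 0.1121]
tcp_rot: [0.672, 0.741, -0.0, -0.001]
wrist_force: [1.2, 0.3, -0.5]
width: 0.0389
finger_force: 25.0
```

```bash
python3 -c "
from h import *;to(RK,2,.11)"
```

```text
t 10.55 shift cm [-16.18  -1.6    0.2 ] twist -0.004 tcp [ 0.5124 -0.0697  0.1121] w 0.0389 f 25.0 j [-0.3   0.15  1.75  0.    1.24 -0.4 ]
```

>>> arm_command(rows=[{"x": -4, "y": -0.4, "z": 0, "twist": 0, "grip": 3}, {"x": -8, "y": -0.8, "z": 0, "twist": 0, "grip": 3}, {"x": -12, "y": -1.2, "z": 0, "twist": 0, "grip": 3}, {"x": -15, "y": -1.5, "z": 0, "twist": 0, "grip": 3}, {"x": -16.5, "y": -1.6, "z": 0, "twist": 0, "grip": 3}])

```text
t: 10.97
eef_pos: [0.5127, -0.2378, 0.1121]
tcp_rot: [0.673, 0.739, -0.001, -0.0]
wrist_force: [0.4, 0.3, -1.7]
width: 0.0392
finger_force: 25.0
```

>>> arm_command(rows=[{"x": 0, "y": 0, "z": 0, "twist": 0, "grip": 3}, {"x": 0, "y": 0, "z": 0, "twist": 0, "grip": 3}, {"x": 0, "y": 0, "z": 1, "twist": 0, "grip": 3}, {"x": 0, "y": 0, "z": 1, "twist": 0, "grip": 3}])

```text
t: 11.3
eef_pos: [0.5123, -0.2314, 0.1004]
tcp_rot: [0.671, 0.741, -0.0, -0.002]
wrist_force: [-0.9, 0.6, -1.1]
width: 0.0391
finger_force: 25.0
```

```bash
python3 -c "
from h import *;to(RK,2,.0415)"
```

```text
t 11.3 shift cm [-0.11  0.    5.89] twist -0.002 tcp [ 0.5123 -0.2314  0.1004] w 0.0391 f 25.0 j [-0.58  0.26  1.65  0.    1.24 -0.68]
```

>>> arm_command(rows=[{"x": -0.1, "y": 0, "z": 2, "twist": 0, "grip": 3}, {"x": -0.1, "y": 0, "z": 4, "twist": 0, "grip": 3}, {"x": -0.1, "y": 0, "z": 5, "twist": 0, "grip": 3}, {"x": -0.1, "y": 0, "z": 5.5, "twist": 0, "grip": 3}, {"x": -0.1, "y": 0, "z": 5.6, "twist": 0, "grip": 3}])

```text
t: 11.72
eef_pos: [0.5127, -0.2336, 0.0452]
tcp_rot: [0.671, 0.741, -0.0, -0.002]
wrist_force: [0.8, -0.7, -0.5]
width: 0.0389
finger_force: 25.0
```

>>> arm_command(rows=[{"x": 0, "y": 0, "z": 0, "twist": 0, "grip": 3}, {"x": 0, "y": 0, "z": 0, "twist": 0, "grip": 3}, {"x": 0, "y": 0, "z": 0.1, "twist": 0, "grip": 3}, {"x": 0, "y": 0, "z": 0.2, "twist": 0, "grip": 3}, {"x": 0, "y": 0, "z": 0.2, "twist": 0, "grip": 3}])

```text
t: 12.13
eef_pos: [0.514, -0.2355, 0.0451]
tcp_rot: [0.672, 0.741, 0.0, 0.0]
wrist_force: [-0.2, -0.1, -0.7]
width: 0.0396
finger_force: 25.0
```

>>> arm_command(rows=[{"x": 0.2, "y": -0.1, "z": 0.1, "twist": 0, "grip": 3}, {"x": 0.2, "y": -0.1, "z": 0.2, "twist": 0, "grip": 3}, {"x": 0.2, "y": -0.1, "z": 0.3, "twist": 0, "grip": 3}, {"x": 0.2, "y": -0.1, "z": 0.3, "twist": 0, "grip": 3}])

```text
t: 12.47
eef_pos: [0.5123, -0.2332, 0.0414]
tcp_rot: [0.672, 0.741, -0.0, -0.0]
wrist_force: [-0.1, -0.3, -1.1]
width: 0.039
finger_force: 25.0
```

>>> arm_command(rows=[{"x": 0, "y": 0, "z": 0.05, "twist": 0, "grip": 3}, {"x": 0, "y": 0, "z": 0.1, "twist": 0, "grip": 3}, {"x": 0, "y": 0, "z": 0.1, "twist": 0, "grip": 3}])

```text
t: 12.72
eef_pos: [0.5126, -0.2336, 0.0413]
tcp_rot: [0.672, 0.741, -0.0, 0.0]
wrist_force: [-1.3, -0.1, 3.3]
width: 0.039
finger_force: 25.0
```

Contact. I'll release and retreat.

>>> arm_command(rows=[{"x": 0, "y": 0, "z": 0, "twist": 0, "grip": 4.5}, {"x": 0, "y": 0, "z": 0, "twist": 0, "grip": 6}, {"x": 0, "y": 0, "z": 0, "twist": 0, "grip": 9.4}, {"x": 0, "y": 0, "z": 0, "twist": 0, "grip": 9.4}, {"x": 0, "y": 0, "z": 0, "twist": 0, "grip": 9.4}])

```text
t: 13.13
eef_pos: [0.5124, -0.2332, 0.0404]
tcp_rot: [0.672, 0.741, 0.0, -0.0]
wrist_force: [-0.2, 0.9, 0.4]
width: 0.0682
finger_force: 0.0
```

>>> arm_command(rows=[{"x": 0, "y": 0, "z": 0, "twist": 0, "grip": 9.4}, {"x": 0, "y": 0, "z": 0, "twist": 0, "grip": 9.4}, {"x": 0, "y": 0, "z": 0, "twist": 0, "grip": 9.4}, {"x": 0, "y": 0, "z": -2, "twist": 0, "grip": 9.4}, {"x": 0, "y": 0, "z": -5, "twist": 0, "grip": 9.4}])

```text
t: 13.55
eef_pos: [0.5094, -0.2314, 0.0875]
tcp_rot: [0.672, 0.741, -0.001, -0.004]
wrist_force: [-0.9, -0.3, -0.4]
width: 0.0938
finger_force: 0.0
```

>>> arm_command(rows=[{"x": 0, "y": 0, "z": -3, "twist": 0, "grip": 9.4}, {"x": 0, "y": 0, "z": -6, "twist": 0, "grip": 9.4}, {"x": 2, "y": 0, "z": -7, "twist": 0.03, "grip": 9.4}, {"x": 5, "y": 0.3, "z": -7, "twist": 0.06, "grip": 9.4}, {"x": 9, "y": 0.6, "z": -7, "twist": 0.09, "grip": 9.4}])

```text
t: 13.97
eef_pos: [0.5111, -0.1447, 0.1626]
tcp_rot: [0.706, 0.708, 0.001, 0.002]
wrist_force: [0.3, 0.6, 0.5]
width: 0.0941
finger_force: 0.0
```

```bash
python3 -c "
from h import *;to(CH,1,.15)"
```

```text
t 13.97 shift cm [37.46  1.31  1.17] twist 0.059 tcp [ 0.5111 -0.1447  0.1626] w 0.0941 f 0.0 j [-0.44  0.12  1.67 -0.    1.34 -0.44]
```

>>> arm_command(rows=[{"x": 4.1, "y": 0.1, "z": 0.2, "twist": 0.02, "grip": 9.4}, {"x": 8.2, "y": 0.2, "z": 0.2, "twist": 0.04, "grip": 9.4}, {"x": 12.3, "y": 0.4, "z": 0.2, "twist": 0.059, "grip": 9.4}, {"x": 16.4, "y": 0.6, "z": 0.2, "twist": 0.059, "grip": 9.4}, {"x": 20.5, "y": 0.7, "z": 0.2, "twist": 0.059, "grip": 9.4}])

```text
t: 14.38
eef_pos: [0.5152, 0.0638, 0.1589]
tcp_rot: [0.725, 0.688, 0.0, 0.0]
wrist_force: [-0.0, -0.9, -0.9]
width: 0.0943
finger_force: 0.0
```

```bash
python3 -c "
from h import *;to(CH,1,.15)"
```

```text
t 14.38 shift cm [16.64 -0.03  0.89] twist 0.005 tcp [0.5152 0.0638 0.1589] w 0.0943 f 0.0 j [-0.04  0.1   1.7   0.    1.34  0.01]
```

>>> arm_command(rows=[{"x": 4, "y": 0, "z": 0, "twist": 0.005, "grip": 9.4}, {"x": 8, "y": 0, "z": 0, "twist": 0.005, "grip": 9.4}, {"x": 12, "y": 0, "z": 0, "twist": 0.005, "grip": 9.4}, {"x": 15, "y": 0, "z": 0, "twist": 0.005, "grip": 9.4}, {"x": 16.8, "y": 0, "z": 0, "twist": 0.005, "grip": 9.4}])

```text
t: 14.8
eef_pos: [0.5236, 0.2332, 0.1587]
tcp_rot: [0.726, 0.688, 0.001, -0.0]
wrist_force: [-0.8, -0.0, -0.0]
width: 0.0941
finger_force: 0.0
```

>>> arm_command(rows=[{"x": 0, "y": 0, "z": 0, "twist": 0, "grip": 9.4}, {"x": 0, "y": 0, "z": 0, "twist": 0, "grip": 9.4}, {"x": 0, "y": 0, "z": 1, "twist": 0, "grip": 9.4}, {"x": 0, "y": 0, "z": 1, "twist": 0, "grip": 9.4}])

```text
t: 15.13
eef_pos: [0.5228, 0.228, 0.1465]
tcp_rot: [0.727, 0.686, -0.002, -0.001]
wrist_force: [-1.0, -1.1, -0.4]
width: 0.0937
finger_force: 0.0
```

```bash
python3 -c "
from h import *;to(CH,1,.034)"
```

```text
t 15.13 shift cm [ 0.22  0.1  11.25] twist -0.001 tcp [0.5228 0.228  0.1465] w 0.0937 f 0.0 j [ 0.26  0.23  1.59 -0.    1.33  0.32]
```

>>> arm_command(rows=[{"x": 0.1, "y": 0, "z": 2.5, "twist": 0, "grip": 9.4}, {"x": 0.1, "y": 0, "z": 5, "twist": 0, "grip": 9.4}, {"x": 0.1, "y": 0, "z": 8, "twist": 0, "grip": 9.4}, {"x": 0.1, "y": 0, "z": 10.3, "twist": 0, "grip": 9.4}, {"x": 0.1, "y": 0, "z": 11.2, "twist": 0, "grip": 9}])

```text
t: 15.55
eef_pos: [0.5206, 0.2281, 0.0323]
tcp_rot: [0.728, 0.686, -0.004, -0.002]
wrist_force: [-1.0, -0.6, 0.2]
width: 0.0916
finger_force: 0.0
```

>>> arm_command(rows=[{"x": 0, "y": 0, "z": 0, "twist": 0, "grip": 6}, {"x": 0, "y": 0, "z": 0, "twist": 0, "grip": 5}, {"x": 0, "y": 0, "z": 0, "twist": 0, "grip": 5}, {"x": 0, "y": 0, "z": 0, "twist": 0, "grip": 5}, {"x": 0, "y": 0, "z": 0, "twist": 0, "grip": 5}])

```text
t: 15.97
eef_pos: [0.5256, 0.231, 0.0385]
tcp_rot: [0.727, 0.687, 0.002, 0.001]
wrist_force: [-0.1, -1.3, 0.4]
width: 0.0597
finger_force: 0.0
```

```bash
python3 -c "
from h import *;to(CH,1,.034)"
```

```text
t 15.97 shift cm [-0.12 -0.2   0.45] twist 0.0 tcp [0.5256 0.231  0.0385] w 0.0597 f 0.0 j [ 0.26  0.35  1.67 -0.    1.12  0.32]
```

>>> arm_command(rows=[{"x": 0, "y": -0.2, "z": 0.3, "twist": 0, "grip": 3}, {"x": 0, "y": -0.2, "z": 0.3, "twist": 0, "grip": 3}, {"x": 0, "y": -0.2, "z": 0.3, "twist": 0, "grip": 3}, {"x": 0, "y": -0.2, "z": 0.3, "twist": 0, "grip": 3}, {"x": 0, "y": -0.2, "z": 0.3, "twist": 0, "grip": 3}], newtons=25)

```text
t: 16.38
eef_pos: [0.5222, 0.2308, 0.0338]
tcp_rot: [0.727, 0.687, 0.0, 0.0]
wrist_force: [0.1, 0.7, 0.3]
width: 0.0358
finger_force: 24.8
```

>>> arm_command(rows=[{"x": 0, "y": 0, "z": 0, "twist": 0, "grip": 3}, {"x": 0, "y": 0, "z": 0, "twist": 0, "grip": 3}])

```text
t: 16.55
eef_pos: [0.5223, 0.2308, 0.0338]
tcp_rot: [0.727, 0.687, 0.0, 0.0]
wrist_force: [-0.1, -0.1, 0.8]
width: 0.0358
finger_force: 24.8
```

```bash
python3 -c "
from h import *;to(RK,1,.1)"
```

```text
t 16.55 shift cm [-39.58   0.57  -6.63] twist -0.158 tcp [0.5223 0.2308 0.0338] w 0.0358 f 24.8 j [ 0.26  0.36  1.68 -0.    1.11  0.32]
```

Gripped at 36 mm. The TCP was 21.8 mm above the foot, so it places at z = 0.0268.

>>> arm_command(rows=[{"x": 0, "y": 0, "z": -1.5, "twist": 0, "grip": 3}, {"x": 0, "y": 0, "z": -3.5, "twist": 0, "grip": 3}, {"x": 0, "y": 0, "z": -5.5, "twist": -0.03, "grip": 3}, {"x": -1.5, "y": 0, "z": -6.5, "twist": -0.06, "grip": 3}, {"x": -4, "y": 0.1, "z": -6.5, "twist": -0.09, "grip": 3}])

```text
t: 16.97
eef_pos: [0.523, 0.1926, 0.1017]
tcp_rot: [0.694, 0.72, 0.003, 0.001]
wrist_force: [-0.2, -0.8, -1.2]
width: 0.0359
finger_force: 24.8
```

```bash
python3 -c "
from h import *;to(RK,1,.1)"
```

```text
t 16.97 shift cm [-35.64  -3.1    0.08] twist -0.064 tcp [0.523  0.1926 0.1017] w 0.0359 f 24.8 j [0.2  0.24 1.67 0.   1.23 0.16]
```

>>> arm_command(rows=[{"x": -3.5, "y": -0.3, "z": 0, "twist": -0.02, "grip": 3}, {"x": -7, "y": -0.6, "z": 0, "twist": -0.04, "grip": 3}, {"x": -11, "y": -0.9, "z": 0, "twist": -0.064, "grip": 3}, {"x": -15, "y": -1.3, "z": 0, "twist": -0.064, "grip": 3}, {"x": -19, "y": -1.6, "z": 0, "twist": -0.064, "grip": 3}])

```text
t: 17.38
eef_pos: [0.5101, -0.0011, 0.0983]
tcp_rot: [0.672, 0.741, -0.0, -0.0]
wrist_force: [-0.1, -0.6, -2.3]
width: 0.036
finger_force: 24.8
```

```bash
python3 -c "
from h import *;to(RK,1,.1)"
```

```text
t 17.38 shift cm [-16.24  -2.07  -0.17] twist -0.004 tcp [ 0.5101 -0.0011  0.0983] w 0.036 f 24.8 j [-0.17  0.15  1.78  0.    1.21 -0.27]
```

>>> arm_command(rows=[{"x": -4, "y": -0.5, "z": 0, "twist": 0, "grip": 3}, {"x": -8, "y": -1, "z": 0, "twist": 0, "grip": 3}, {"x": -12, "y": -1.5, "z": 0, "twist": 0, "grip": 3}, {"x": -15, "y": -1.9, "z": 0, "twist": 0, "grip": 3}, {"x": -16.5, "y": -2, "z": 0, "twist": 0, "grip": 3}])

```text
t: 17.8
eef_pos: [0.5064, -0.1697, 0.0985]
tcp_rot: [0.673, 0.739, -0.001, 0.0]
wrist_force: [0.8, 0.5, -1.3]
width: 0.0355
finger_force: 24.8
```

>>> arm_command(rows=[{"x": 0, "y": 0, "z": 0, "twist": 0, "grip": 3}, {"x": 0, "y": 0, "z": 0, "twist": 0, "grip": 3}, {"x": 0, "y": 0, "z": 1, "twist": 0, "grip": 3}, {"x": 0, "y": 0, "z": 1, "twist": 0, "grip": 3}])

```text
t: 18.13
eef_pos: [0.5056, -0.1637, 0.0865]
tcp_rot: [0.671, 0.741, -0.0, -0.002]
wrist_force: [-0.2, 0.9, -1.1]
width: 0.0357
finger_force: 24.8
```

```bash
python3 -c "
from h import *;to(RK,1,.0268)"
```

```text
t 18.13 shift cm [-0.11 -0.01  5.97] twist -0.003 tcp [ 0.5056 -0.1637  0.0865] w 0.0357 f 24.8 j [-0.48  0.21  1.74  0.    1.2  -0.57]
```

>>> arm_command(rows=[{"x": 0, "y": 0, "z": 2, "twist": 0, "grip": 3}, {"x": 0, "y": 0, "z": 4, "twist": 0, "grip": 3}, {"x": 0, "y": 0, "z": 5, "twist": 0, "grip": 3}, {"x": 0, "y": 0, "z": 5.5, "twist": 0, "grip": 3}, {"x": 0, "y": 0, "z": 5.7, "twist": 0, "grip": 3}])

```text
t: 18.55
eef_pos: [0.5062, -0.1645, 0.0304]
tcp_rot: [0.672, 0.741, -0.0, -0.001]
wrist_force: [0.2, 0.4, -1.3]
width: 0.036
finger_force: 24.8
```

>>> arm_command(rows=[{"x": 0, "y": 0, "z": 0, "twist": 0, "grip": 3}, {"x": 0, "y": 0, "z": 0.1, "twist": 0, "grip": 3}, {"x": 0, "y": 0, "z": 0.2, "twist": 0, "grip": 3}, {"x": 0, "y": 0, "z": 0.3, "twist": 0, "grip": 3}, {"x": 0, "y": 0, "z": 0.3, "twist": 0, "grip": 3}])

```text
t: 18.97
eef_pos: [0.5075, -0.166, 0.0291]
tcp_rot: [0.672, 0.741, 0.0, 0.0]
wrist_force: [0.3, 0.8, -0.6]
width: 0.0359
finger_force: 24.8
```

>>> arm_command(rows=[{"x": 0.1, "y": -0.1, "z": 0.1, "twist": 0, "grip": 3}, {"x": 0.1, "y": -0.1, "z": 0.2, "twist": 0, "grip": 3}, {"x": 0.1, "y": -0.1, "z": 0.3, "twist": 0, "grip": 3}, {"x": 0.1, "y": -0.1, "z": 0.3, "twist": 0, "grip": 3}])

```text
t: 19.3
eef_pos: [0.5063, -0.1651, 0.0266]
tcp_rot: [0.672, 0.741, -0.0, 0.0]
wrist_force: [-1.5, 0.7, 4.0]
width: 0.0359
finger_force: 24.8
```

Contact. I'll release and retreat.

>>> arm_command(rows=[{"x": 0, "y": 0, "z": 0, "twist": 0, "grip": 4.5}, {"x": 0, "y": 0, "z": 0, "twist": 0, "grip": 6}, {"x": 0, "y": 0, "z": 0, "twist": 0, "grip": 9.4}, {"x": 0, "y": 0, "z": 0, "twist": 0, "grip": 9.4}, {"x": 0, "y": 0, "z": 0, "twist": 0, "grip": 9.4}])

```text
t: 19.72
eef_pos: [0.506, -0.1649, 0.0255]
tcp_rot: [0.672, 0.741, -0.0, -0.0]
wrist_force: [0.4, 0.0, -0.1]
width: 0.0657
finger_force: 0.0
```

>>> arm_command(rows=[{"x": 0, "y": 0, "z": 0, "twist": 0, "grip": 9.4}, {"x": 0, "y": 0, "z": 0, "twist": 0, "grip": 9.4}, {"x": 0, "y": 0, "z": 0, "twist": 0, "grip": 9.4}, {"x": 0, "y": 0, "z": -2, "twist": 0, "grip": 9.4}, {"x": 0, "y": 0, "z": -5, "twist": 0, "grip": 9.4}])

```text
t: 20.13
eef_pos: [0.5028, -0.1633, 0.0728]
tcp_rot: [0.672, 0.741, -0.001, -0.004]
wrist_force: [-0.0, -1.1, -0.6]
width: 0.0937
finger_force: 0.0
```

>>> arm_command(rows=[{"x": 0, "y": 0, "z": -3.5, "twist": 0, "grip": 9.4}, {"x": 0, "y": 0, "z": -7, "twist": 0, "grip": 9.4}, {"x": 2, "y": 0, "z": -8.5, "twist": 0.03, "grip": 9.4}, {"x": 5, "y": 0.3, "z": -8.5, "twist": 0.06, "grip": 9.4}, {"x": 9, "y": 0.6, "z": -8.5, "twist": 0.09, "grip": 9.4}])

```text
t: 20.55
eef_pos: [0.5051, -0.0761, 0.163]
tcp_rot: [0.707, 0.708, 0.001, 0.003]
wrist_force: [0.8, 0.2, 0.5]
width: 0.0937
finger_force: 0.0
```

```bash
python3 -c "
from h import *;to(CH,0,.15)"
```

```text
t 20.55 shift cm [37.4   2.29  1.23] twist 0.059 tcp [ 0.5051 -0.0761  0.163 ] w 0.0937 f 0.0 j [-0.32  0.08  1.72 -0.    1.34 -0.32]
```

>>> arm_command(rows=[{"x": 4.1, "y": 0.2, "z": 0.1, "twist": 0.02, "grip": 9.4}, {"x": 8.2, "y": 0.5, "z": 0.1, "twist": 0.04, "grip": 9.4}, {"x": 12.3, "y": 0.7, "z": 0.1, "twist": 0.062, "grip": 9.4}, {"x": 16.4, "y": 1, "z": 0.1, "twist": 0.062, "grip": 9.4}, {"x": 20.5, "y": 1.2, "z": 0.1, "twist": 0.062, "grip": 9.4}])

```text
t: 20.97
eef_pos: [0.5137, 0.1323, 0.1599]
tcp_rot: [0.726, 0.687, 0.0, 0.0]
wrist_force: [0.7, 0.0, 0.0]
width: 0.0939
finger_force: 0.0
```

```bash
python3 -c "
from h import *;to(CH,0,.15)"
```

```text
t 20.97 shift cm [16.61  0.45  0.99] twist 0.002 tcp [0.5137 0.1323 0.1599] w 0.0939 f 0.0 j [ 0.09  0.13  1.67 -0.    1.34  0.14]
```

>>> arm_command(rows=[{"x": 4, "y": 0.1, "z": 0, "twist": 0.002, "grip": 9.4}, {"x": 8, "y": 0.2, "z": 0, "twist": 0.002, "grip": 9.4}, {"x": 12, "y": 0.3, "z": 0, "twist": 0.002, "grip": 9.4}, {"x": 15, "y": 0.4, "z": 0, "twist": 0.002, "grip": 9.4}, {"x": 16.8, "y": 0.4, "z": 0, "twist": 0.002, "grip": 9.4}])

```text
t: 21.38
eef_pos: [0.5267, 0.3014, 0.1595]
tcp_rot: [0.726, 0.688, 0.0, -0.0]
wrist_force: [-0.1, -1.2, 0.4]
width: 0.0936
finger_force: 0.0
```

>>> arm_command(rows=[{"x": 0, "y": 0, "z": 0, "twist": 0, "grip": 9.4}, {"x": 0, "y": 0, "z": 0, "twist": 0, "grip": 9.4}, {"x": 0, "y": 0, "z": 1, "twist": 0, "grip": 9.4}, {"x": 0, "y": 0, "z": 1, "twist": 0, "grip": 9.4}])

```text
t: 21.72
eef_pos: [0.526, 0.2959, 0.1475]
tcp_rot: [0.727, 0.686, -0.002, -0.0]
wrist_force: [-0.6, -0.3, -0.7]
width: 0.0939
finger_force: 0.0
```

```bash
python3 -c "
from h import *;to(CH,0,.038)"
```

```text
t 21.72 shift cm [ 0.22  0.17 10.95] twist -0.001 tcp [0.526  0.2959 0.1475] w 0.0939 f 0.0 j [ 0.37  0.29  1.5  -0.    1.35  0.43]
```

>>> arm_command(rows=[{"x": 0.1, "y": 0, "z": 2.5, "twist": 0, "grip": 9.4}, {"x": 0.1, "y": 0, "z": 5, "twist": 0, "grip": 9.4}, {"x": 0.1, "y": 0, "z": 8, "twist": 0, "grip": 9.4}, {"x": 0.1, "y": 0, "z": 10.3, "twist": 0, "grip": 9.4}, {"x": 0.1, "y": 0, "z": 11.2, "twist": 0, "grip": 9}])

```text
t: 22.13
eef_pos: [0.5238, 0.2958, 0.0331]
tcp_rot: [0.728, 0.686, -0.004, -0.001]
wrist_force: [-0.6, -0.1, -1.1]
width: 0.0911
finger_force: 0.0
```

>>> arm_command(rows=[{"x": 0, "y": 0, "z": 0, "twist": 0, "grip": 6}, {"x": 0, "y": 0, "z": 0, "twist": 0, "grip": 5}, {"x": 0, "y": 0, "z": 0, "twist": 0, "grip": 5}, {"x": 0, "y": 0, "z": 0, "twist": 0, "grip": 5}, {"x": 0, "y": 0, "z": 0, "twist": 0, "grip": 5}])

```text
t: 22.55
eef_pos: [0.5287, 0.2994, 0.0396]
tcp_rot: [0.727, 0.687, 0.002, 0.001]
wrist_force: [-0.4, -0.5, -0.2]
width: 0.0599
finger_force: 0.0
```

```bash
python3 -c "
from h import *;to(CH,0,.038)"
```

```text
t 22.55 shift cm [-0.16 -0.12  0.16] twist 0.0 tcp [0.5287 0.2994 0.0396] w 0.0599 f 0.0 j [ 0.37  0.41  1.58 -0.    1.14  0.43]
```

>>> arm_command(rows=[{"x": -0.1, "y": -0.1, "z": 0.1, "twist": 0, "grip": 3}, {"x": -0.1, "y": -0.1, "z": 0.1, "twist": 0, "grip": 3}, {"x": -0.1, "y": -0.1, "z": 0.1, "twist": 0, "grip": 3}, {"x": -0.1, "y": -0.1, "z": 0.1, "twist": 0, "grip": 3}, {"x": -0.1, "y": -0.1, "z": 0.1, "twist": 0, "grip": 3}], newtons=25)

```text
t: 22.97
eef_pos: [0.5264, 0.298, 0.0369]
tcp_rot: [0.727, 0.687, 0.0, 0.0]
wrist_force: [-0.5, 0.6, 1.8]
width: 0.0373
finger_force: 24.9
```

>>> arm_command(rows=[{"x": 0, "y": 0, "z": 0, "twist": 0, "grip": 3}, {"x": 0, "y": 0, "z": 0, "twist": 0, "grip": 3}])

```text
t: 23.13
eef_pos: [0.5264, 0.2981, 0.0369]
tcp_rot: [0.727, 0.687, 0.0, 0.0]
wrist_force: [-0.5, -0.4, 2.0]
width: 0.037
finger_force: 24.9
```

```bash
python3 -c "
from h import *;to(RK,0,.1)"
```

```text
t 23.13 shift cm [-39.6   -0.53  -6.32] twist -0.158 tcp [0.5264 0.2981 0.0369] w 0.037 f 24.9 j [0.37 0.41 1.59 0.   1.14 0.43]
```

Gripped. The TCP is 24.9 mm above the foot, so it places at z = 0.0299.

>>> arm_command(rows=[{"x": 0, "y": 0, "z": -1.5, "twist": 0, "grip": 3}, {"x": 0, "y": 0, "z": -3.5, "twist": 0, "grip": 3}, {"x": 0, "y": 0, "z": -5.5, "twist": -0.03, "grip": 3}, {"x": -1.5, "y": 0, "z": -6.5, "twist": -0.06, "grip": 3}, {"x": -4, "y": 0, "z": -6.5, "twist": -0.09, "grip": 3}])

```text
t: 23.55
eef_pos: [0.526, 0.2601, 0.1047]
tcp_rot: [0.694, 0.72, 0.003, 0.001]
wrist_force: [0.9, -0.6, -0.5]
width: 0.0371
finger_force: 24.9
```

```bash
python3 -c "
from h import *;to(RK,0,.1)"
```

```text
t 23.55 shift cm [-35.59  -4.09   0.35] twist -0.064 tcp [0.526  0.2601 0.1047] w 0.0371 f 24.9 j [0.31 0.3  1.59 0.   1.25 0.27]
```

>>> arm_command(rows=[{"x": -3.5, "y": -0.4, "z": 0, "twist": -0.02, "grip": 3}, {"x": -7, "y": -0.8, "z": 0, "twist": -0.04, "grip": 3}, {"x": -11, "y": -1.2, "z": 0, "twist": -0.064, "grip": 3}, {"x": -15, "y": -1.7, "z": 0, "twist": -0.064, "grip": 3}, {"x": -19, "y": -2.1, "z": 0, "twist": -0.064, "grip": 3}])

```text
t: 23.97
eef_pos: [0.5079, 0.0659, 0.1011]
tcp_rot: [0.672, 0.741, -0.0, -0.0]
wrist_force: [1.3, -0.5, -1.3]
width: 0.0373
finger_force: 24.9
```

```bash
python3 -c "
from h import *;to(RK,0,.1)"
```

```text
t 23.97 shift cm [-16.12  -2.53   0.11] twist -0.004 tcp [0.5079 0.0659 0.1011] w 0.0373 f 24.9 j [-0.04  0.15  1.77 -0.    1.22 -0.14]
```

>>> arm_command(rows=[{"x": -4, "y": -0.6, "z": 0, "twist": 0, "grip": 3}, {"x": -8, "y": -1.2, "z": 0, "twist": 0, "grip": 3}, {"x": -12, "y": -1.9, "z": 0, "twist": 0, "grip": 3}, {"x": -15, "y": -2.4, "z": 0, "twist": 0, "grip": 3}, {"x": -16.4, "y": -2.5, "z": 0, "twist": 0, "grip": 3}])

```text
t: 24.38
eef_pos: [0.4991, -0.102, 0.1013]
tcp_rot: [0.673, 0.739, -0.001, 0.0]
wrist_force: [0.6, -0.2, -0.3]
width: 0.0373
finger_force: 24.9
```

>>> arm_command(rows=[{"x": 0, "y": 0, "z": 0, "twist": 0, "grip": 3}, {"x": 0, "y": 0, "z": 0, "twist": 0, "grip": 3}, {"x": 0, "y": 0, "z": 1, "twist": 0, "grip": 3}, {"x": 0, "y": 0, "z": 1, "twist": 0, "grip": 3}])

```text
t: 24.72
eef_pos: [0.4985, -0.0965, 0.0895]
tcp_rot: [0.671, 0.741, -0.001, -0.002]
wrist_force: [-1.2, 0.3, -0.6]
width: 0.037
finger_force: 24.9
```

```bash
python3 -c "
from h import *;to(RK,0,.0299)"
```

```text
t 24.72 shift cm [-0.07  0.01  5.96] twist -0.003 tcp [ 0.4985 -0.0965  0.0895] w 0.037 f 24.9 j [-0.36  0.16  1.79  0.    1.19 -0.46]
```

>>> arm_command(rows=[{"x": 0, "y": 0, "z": 2, "twist": 0, "grip": 3}, {"x": 0, "y": 0, "z": 4, "twist": 0, "grip": 3}, {"x": 0, "y": 0, "z": 5, "twist": 0, "grip": 3}, {"x": 0, "y": 0, "z": 5.5, "twist": 0, "grip": 3}, {"x": 0, "y": 0, "z": 5.7, "twist": 0, "grip": 3}])

```text
t: 25.13
eef_pos: [0.4991, -0.0971, 0.0334]
tcp_rot: [0.672, 0.741, -0.0, -0.001]
wrist_force: [0.1, 0.5, -1.0]
width: 0.0372
finger_force: 24.9
```

>>> arm_command(rows=[{"x": 0, "y": 0, "z": 0, "twist": 0, "grip": 3}, {"x": 0, "y": 0, "z": 0.1, "twist": 0, "grip": 3}, {"x": 0, "y": 0, "z": 0.2, "twist": 0, "grip": 3}, {"x": 0, "y": 0, "z": 0.3, "twist": 0, "grip": 3}, {"x": 0, "y": 0, "z": 0.3, "twist": 0, "grip": 3}])

```text
t: 25.55
eef_pos: [0.5005, -0.0984, 0.0321]
tcp_rot: [0.672, 0.741, 0.0, 0.0]
wrist_force: [-0.2, -0.0, -0.5]
width: 0.0371
finger_force: 24.9
```

>>> arm_command(rows=[{"x": 0.1, "y": -0.1, "z": 0.1, "twist": 0, "grip": 3}, {"x": 0.1, "y": -0.1, "z": 0.2, "twist": 0, "grip": 3}, {"x": 0.1, "y": -0.1, "z": 0.3, "twist": 0, "grip": 3}, {"x": 0.1, "y": -0.1, "z": 0.3, "twist": 0, "grip": 3}])

```text
t: 25.88
eef_pos: [0.4993, -0.0977, 0.0298]
tcp_rot: [0.672, 0.741, -0.0, 0.0]
wrist_force: [-2.3, 1.0, 6.2]
width: 0.037
finger_force: 24.9
```

>>> arm_command(rows=[{"x": 0, "y": 0, "z": 0, "twist": 0, "grip": 4.5}, {"x": 0, "y": 0, "z": 0, "twist": 0, "grip": 6}, {"x": 0, "y": 0, "z": 0, "twist": 0, "grip": 9.4}, {"x": 0, "y": 0, "z": 0, "twist": 0, "grip": 9.4}, {"x": 0, "y": 0, "z": 0, "twist": 0, "grip": 9.4}])

```text
t: 26.3
eef_pos: [0.4989, -0.0973, 0.0285]
tcp_rot: [0.672, 0.741, -0.0, -0.0]
wrist_force: [-1.1, 0.2, -0.4]
width: 0.0671
finger_force: 0.0
```

>>> arm_command(rows=[{"x": 0, "y": 0, "z": 0, "twist": 0, "grip": 9.4}, {"x": 0, "y": 0, "z": 0, "twist": 0, "grip": 9.4}, {"x": 0, "y": 0, "z": 0, "twist": 0, "grip": 9.4}, {"x": 0, "y": 0, "z": -2, "twist": 0, "grip": 9.4}, {"x": 0, "y": 0, "z": -5, "twist": 0, "grip": 9.4}])

```text
t: 26.72
eef_pos: [0.4956, -0.0962, 0.0759]
tcp_rot: [0.672, 0.74, -0.002, -0.004]
wrist_force: [0.2, 0.9, -1.2]
width: 0.0937
finger_force: 0.0
```

>>> arm_command(rows=[{"x": 0, "y": 0, "z": -3.5, "twist": 0, "grip": 9.4}, {"x": 0, "y": 0, "z": -7, "twist": 0, "grip": 9.4}, {"x": 4, "y": 0, "z": -9, "twist": 0, "grip": 9.4}, {"x": 8, "y": 0, "z": -9, "twist": 0, "grip": 9.4}, {"x": 12, "y": 0, "z": -9, "twist": 0, "grip": 9.4}])

```text
t: 27.13
eef_pos: [0.4891, 0.0225, 0.1714]
tcp_rot: [0.673, 0.74, 0.002, 0.002]
wrist_force: [-0.1, 0.1, -0.9]
width: 0.0939
finger_force: 0.0
```

>>> arm_command(rows=[{"x": 4, "y": 0, "z": 0, "twist": 0, "grip": 9.4}, {"x": 8, "y": 0, "z": 0, "twist": 0, "grip": 9.4}, {"x": 11, "y": 0, "z": 0, "twist": 0, "grip": 9.4}, {"x": 12, "y": 0, "z": 0, "twist": 0, "grip": 9.4}, {"x": 12, "y": 0, "z": 0, "twist": 0, "grip": 9.4}])

```text
t: 27.55
eef_pos: [0.4753, 0.1434, 0.1686]
tcp_rot: [0.67, 0.742, 0.0, -0.0]
wrist_force: [-0.2, -1.0, 0.9]
width: 0.0938
finger_force: 0.0
```

```bash
python3 -c "
from h import *
print(bot.read_state()['t'])
b=cv2.resize(bot.camera('top')['image'][170:235,340:510,::-1],None,fx=4.6,fy=4.6)
c=bot.camera('side')['image'][110:210,240:440,::-1]
cv2.imwrite('pics/end.png',np.vstack([b,cv2.resize(c,(b.shape[1],299))[:, :]]))"
```

```text
27.55
```

View pics/end.png

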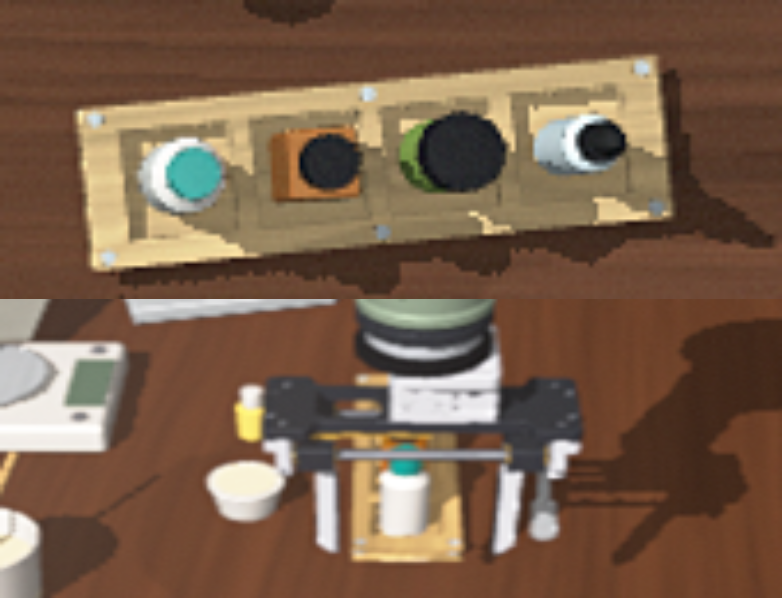

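The picture shows all four standing upright, one per well, in the original order: lotion (185,175), square (318,163), jar (455,152), dropper (585,143). The gripper is clear of them, so I'm handing in.

```bash
python3 -c "
from workcell import bot
print(bot.sign_off())"
```

```text
the job is handed in; nothing more can be done
None
```

All four containers stand upright in the rack, one per well, in their original order (lotion, square, jar, dropper); the job is handed in, and no verdict came back.

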